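# Brushes from the drying tray to the painter's rack

## Task

The washed brushes have dried: move all four from the porcelain rests in the drying tray to the wooden rack, keeping the row's order from left to right (the leftmost brush into the rack's leftmost pair of notches, and so on), so that the painter finds each where she expects it. Lay each one across both bars with its head pointing away from you, the metal ferrule just beyond the far bar, as it lies now; do not let a brush fall on the table, and leave the rinsing jar undisturbed.

Things in the scene. Friction and masses are not known exactly. Their poses are not given: they have to be found in the camera images.
- brush_flat: The flat wash brush: square-ended head 30 mm wide, 7 mm thick; handle 11 mm in diameter; head ends at x = +75 mm. About 30 g. Origin on the axis where handle meets ferrule; x along the axis to the head (y, z roll). Straight round handle from x = 0 to -138 mm, tapering to -160. Grip near x = -65 mm; it balances at -35 to -55. On its rest its head is away from the robot.
- brush_mop: The mop brush: fat pointed round head up to 23 mm in diameter; handle 12 mm in diameter; head ends at x = +78 mm. About 30 g. Origin on the axis where handle meets ferrule; x along the axis to the head (y, z roll). Straight round handle from x = 0 to -138 mm, tapering to -160. Grip near x = -65 mm; it balances at -35 to -55. On its rest its head is away from the robot.
- brush_fan: The fan brush: thin head spreading to about 40 mm wide; handle 10 mm in diameter; head ends at x = +76 mm. About 30 g. Origin on the axis where handle meets ferrule; x along the axis to the head (y, z roll). Straight round handle from x = 0 to -138 mm, tapering to -160. Grip near x = -65 mm; it balances at -35 to -55. On its rest its head is away from the robot.
- brush_round: The round brush: slim pointed head under 9 mm in diameter; handle 10 mm in diameter; head ends at x = +74 mm. About 30 g. Origin on the axis where handle meets ferrule; x along the axis to the head (y, z roll). Straight round handle from x = 0 to -138 mm, tapering to -160. Grip near x = -65 mm; it balances at -35 to -55. On its rest its head is away from the robot.
- rest_flat: White porcelain rest holding the flat brush at the start; the four are alike, fixed, 126 x 46 mm. Origin: centre of underside; x along it, away from the robot. Saddles at x = +-50 mm, 14 mm thick, 46 tall, with V notches 34 wide, 12 deep; the brush axis lies at y = 0, z = 41 mm, its origin at x = 55 to 75. Between the saddles an 8 mm foot: room for fingers.
- rest_mop: White porcelain rest holding the mop brush at the start; the four are alike, fixed, 126 x 46 mm. Origin: centre of underside; x along it, away from the robot. Saddles at x = +-50 mm, 14 mm thick, 46 tall, with V notches 34 wide, 12 deep; the brush axis lies at y = 0, z = 41 mm, its origin at x = 55 to 75. Between the saddles an 8 mm foot: room for fingers.
- rest_fan: White porcelain rest holding the fan brush at the start; the four are alike, fixed, 126 x 46 mm. Origin: centre of underside; x along it, away from the robot. Saddles at x = +-50 mm, 14 mm thick, 46 tall, with V notches 34 wide, 12 deep; the brush axis lies at y = 0, z = 40 mm, its origin at x = 55 to 75. Between the saddles an 8 mm foot: room for fingers.
- rest_round: White porcelain rest holding the round brush at the start; the four are alike, fixed, 126 x 46 mm. Origin: centre of underside; x along it, away from the robot. Saddles at x = +-50 mm, 14 mm thick, 46 tall, with V notches 34 wide, 12 deep; the brush axis lies at y = 0, z = 40 mm, its origin at x = 55 to 75. Between the saddles an 8 mm foot: room for fingers.
- tray: Aluminium drying tray, fixed, 160 x 224 mm, rim 14 mm high, left or right of the rack. It holds the rests in a row at y = +75, +25, -25, -75 mm, in any order. Origin: centre of underside; x away from the robot, y to its left (turned up to 17 degrees).
- rack: Empty wooden brush rack to fill, fixed, 150 x 224 mm. Origin: centre of underside; x away from the robot, y to its left (turned up to 17 degrees). Upright bars at x = +-50 mm, 14 thick, 52 tall, each with V notches (34 wide, 12 deep, 35 degree flanks) at y = +75, +25, -25, -75. A laid brush has its axis along x at z = 46 to 47 mm, its origin at x = +65. Base board 8 mm.
- jar: Rinsing jar of glass, empty, 80 mm across, 85 mm tall, beyond the racks. Origin at the centre of its underside. Not part of the job.
Not all that is in view belongs to the job. What is shaped like the brush_mop but green or purple is not meant.

How it is judged:
By the outcome, as a careful person would: the job done as asked, in the order asked, and still so for the second after the job is handed in, with the robot touching nothing.
It also fails if it takes over 106 s, if anything falls off the work surface, if the arm or the gripper's body presses on something with over 40 N, if the wrist force passes 120 N, or if a joint passes its speed limit or range.

## Robot

A 7-joint arm with a two-finger parallel gripper is mounted at the origin on the work surface. World frame = base frame: x ahead of the robot, y to its left, z up, the work surface at z = 0. Lengths are in mm, angles in rad, forces in N, time in s.
With the tool pointing down it reaches from about 400 to 875 mm from the base axis. Payload 4.4 kg.
Tool frame: the origin (TCP) lies midway between the tips of the shut fingers; the grasp point (between the pads) lies ctrl.grip_depth behind it (ctrl.grip_depth is the distance from the TCP to the grasp point, in mm); z points along the fingers, y is the line along which they close (so a half turn about z gives the same grasp; the last joint's range is limited). The gripper opens to 85 mm and grips with 20 to 120 N. Pads are 22 mm wide; open, the fingers measure 114 mm over their backs; the gripper's body (76 mm by 85 mm) begins 54 mm behind the grasp point. The pads swing forward as they close: fully open they stand 13 mm farther back than shut.
Start: joints at [-1.176, 0.628, 0.038, 1.517, -0.027, 0.996, -0.02], TCP at [289.012, 582.228, 231.313] pointing down, gripper open.
Joint ranges: [-3.06, 3.06], [-0.37, 2.12], [-1.25, 1.32], [0.18, 2.47], [-1.1, 4.24], [0.23, 1.98], [-2.94, 2.94]. Speed limits (rad/s): [2.57, 2.57, 3.14, 3.14, 3.14, 3.14, 3.14].

## Interface

Orientations are given as [roll, pitch, yaw] about the fixed x, y, z axes, in that order (R = Rz(yaw) Ry(pitch) Rx(roll)).
In Python, from cell import ctrl gives the robot as it stands.
- The arm moves only by the tool carry_out, never from a script. Its argument "deltas" is one flat list of numbers, 7 for each row, row after row: the turn, a rotation vector about the tool's x, y, z in degrees, then the shift along the tool's x, y, z in m, then the closure, from -1 (fully open) to 1 (shut). In form: [wx, wy, wz, dx, dy, dz, claw, wx, wy, wz, dx, dy, dz, claw, ...]. A call has 1 to 12 rows; each row shifts and turns the commanded pose from where the row before left it, along the tool's axes as they then stand; what a row does not reach is not made up. A row lasts 1/8 s, in which the tool goes at most 62.5 mm and 10.7 degrees, less where a joint would pass 70% of its speed; a pose out of reach is approached as far as the arm can. A call with a gripper value outside its range is refused whole. The fingers move at their own pace and stop on an object; the grip force is fixed at half the most. Time passes only in rows, so rows that do not move let the fingers close. It gives the time, the measured TCP pose, the force, the opening and the grip force at its end, in the units of the state.
- ctrl.read_state(): the state, without advancing time (a new reading comes with each control period).
- ctrl.get_image(name): name is "side" or "top" or "wrist"; returns the picture (384x512x3 uint8, red, green, blue); there is no depth.
- ctrl.calibration(name): a dict with "mtx" (3x3 intrinsics, pixels), "R" (3x3) and "t" (3): a world point X has camera coordinates R X + t. Camera axes: x right, y down, z forward; pixel columns grow to the right and rows downward; lengths in mm; the calibration is good to about 2 mm. A picture is of the moment at which its call begins: read the wrist's pose just before it. calibration takes no time and is no camera call; for the wrist camera it gives the pose at the moment of the call.
- ctrl.finish_job(): hands the job in; it is judged then, once.
The state is a dict: "clock": time; "qpos": joint angles; "qd": joint speeds; "tau": joint torques, N m; "eef_pos": TCP position; "tool_rot": TCP orientation; "force": force on the tool from outside, world axes, zero at the start; "torque": the same for the moment, N m; "width": finger opening in mm; "gripper_force": force on a finger pad.
Only numpy, scipy, OpenCV 4.12 (cv2) and the standard library are available. Lean on these libraries where they do the work, as an engineer would, in place of code of your own. Each camera call takes 0.05 s, during which the arm holds its last target. There are 200 camera calls.

## Working session

There is one attempt and no reset: what is moved stays moved. The work goes in short steps, Python scripts to look and compute and a tool call to move; the robot and the scene stay as the last step left them, time stands still between calls to the robot, and variables do not carry over. Pictures are saved under pics/ and viewed, at most 14 in all, crops included, and the job is handed in when it is done.

Besides the shell and the picture viewer there is one more tool, called after ">>>" as a command line: name --argument value ..., lists and objects as JSON in quotes. carry_out: Moves the arm, as the interface text tells. Its arguments: {"type":"object","properties":{"deltas":{"type":"array"}},"required":["deltas"]}

```bash
mkdir -p pics; cat > h.py <<'E'
from cell import ctrl
import numpy as np, cv2
def save(n,f):
    im=ctrl.get_image(n); cv2.imwrite(f'pics/{f}.png',im[:,:,::-1]); return im
def ray(cal,u,v,z):
    K,R,t=[np.array(cal[k],float) for k in('mtx','R','t')]
    d=R.T@np.linalg.inv(K)@[u,v,1]; c=-R.T@t.ravel()
    return c+d*(z-c[2])/d[2]
def proj(cal,X):
    K,R,t=[np.array(cal[k],float) for k in('mtx','R','t')]
    p=K@(R@np.array(X)+t.ravel()); return p[:2]/p[2]
E
python3 - <<'E'
from h import *
for n in('top','side'): save(n,n+'0')
s=ctrl.read_state(); print(s['eef_pos'],s['tool_rot'],s['width'],s['clock'],ctrl.grip_depth)
c=ctrl.calibration('top'); print(c); print(ctrl.calibration('side'))
E
```

```text
[288.74360317 581.72145186 230.478908  ] [-3.13986685e+00  2.55074681e-05  2.68083425e+00] 85.50971156185703 0.1 18.700000000000003
{'mtx': array([[419.13581876,   0.        , 256.68220314],
       [  0.        , 419.13581876, 197.61310541],
       [  0.        ,   0.        ,   1.        ]]), 'R': array([[-0.00971445, -0.99993606,  0.00578769],
       [-0.98140375,  0.00842443, -0.19176994],
       [ 0.19170892, -0.007543  , -0.98142284]]), 't': array([  -6.05787695,  546.92427551, 1034.55762091])}
{'mtx': array([[419.80602946,   0.        , 251.67724994],
       [  0.        , 419.80602946, 183.40148093],
       [  0.        ,   0.        ,   1.        ]]), 'R': array([[ 0.69685122, -0.71721055,  0.00272058],
       [-0.53384429, -0.52121586, -0.66584105],
       [ 0.47896623,  0.46253978, -0.74608867]]), 't': array([-373.08085311,  326.74145669,  678.93962445])}
```

View pics/top0.png

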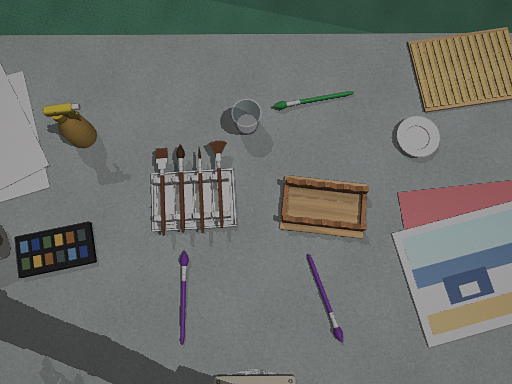

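View pics/side0.png

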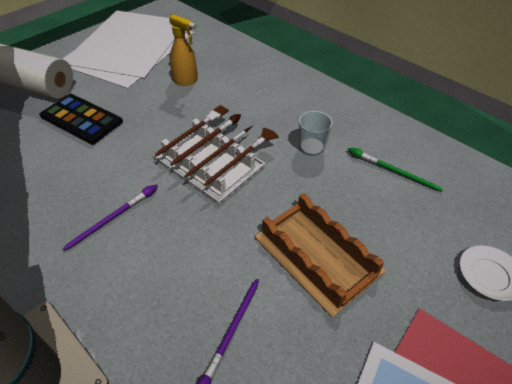

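Top view: the tray at about (195,200) holds, left to right, flat (162,190), mop (181,190), round (200,190) and fan (219,190). The rack is at (324,207) and the jar at (246,116). The green brush (310,100) and the purple ones (183,295) and (325,300) are decoys that lie on the table. The brown mop at (181,190), with a fat pointed head and on a rest, is the one meant.

```bash
python3 - <<'E'
from h import *
im=cv2.imread('pics/top0.png')
cv2.imwrite('pics/c1.png',cv2.resize(im[135:245,140:240],None,fx=5.4,fy=5.4,interpolation=cv2.INTER_CUBIC))
cv2.imwrite('pics/c2.png',cv2.resize(im[165:245,270:380],None,fx=7,fy=7,interpolation=cv2.INTER_CUBIC))
E
```

```text
(no output)
```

View pics/c1.png

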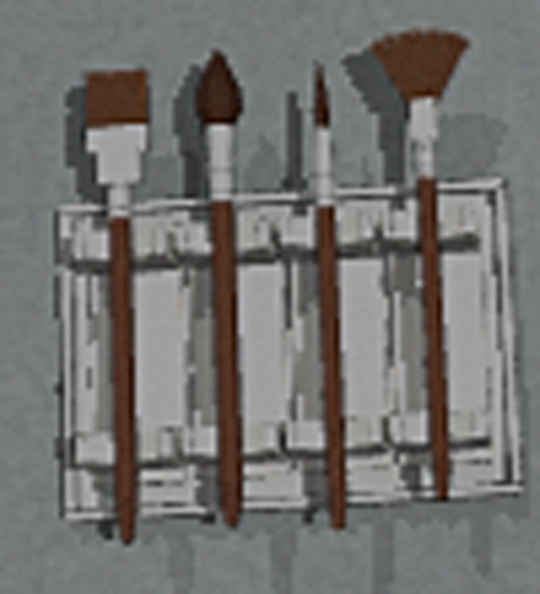

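View pics/c2.png

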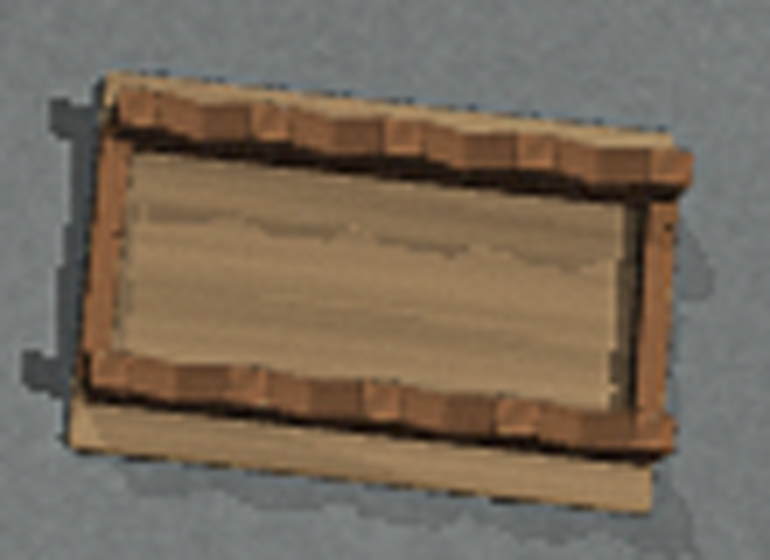

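Crop 1 confirms the row as flat, mop, round, fan (handle/ferrule joints at crop (120,217), (222,201), (326,206), (427,178)). The mop is the brown one with the fat pointed head. Crop 2 shows the rack: far-bar crest flats at (135,105) to (672,165), near-bar flats at (110,370) to (655,433).

```bash
python3 - <<'E'
from h import *
c=ctrl.calibration('top')
f1=lambda p:(p[0]/5.4+139.6,p[1]/5.4+134.6)
f2=lambda p:(p[0]/7+269.57,p[1]/7+164.57)
far=[(135,105),(268,120),(403,135),(537,150),(672,165)];near=[(110,370),(243,383),(382,398),(516,413),(655,433)]
P=np.array([ray(c,*f2(p),52)[:2] for p in far+near]); ys=[102,50,0,-50,-102]
M=np.array([(50,y) for y in ys]+[(-50,y) for y in ys],float)
Mc=M-M.mean(0);Pc=P-P.mean(0);U,S,V=np.linalg.svd(Mc.T@Pc);R=(U@V).T
t=P.mean(0)-R@M.mean(0);a=np.arctan2(R[1,0],R[0,0]);print('rack',t,np.degrees(a),'scale',S.sum()/(Mc**2).sum());print((P-(M@R.T+t)).round(1))
for p in[(70,447),(105,72),(650,510)]: print('corner',ray(c,*f2(p),8)[:2],)
for n,o,e in[('flat',(120,217),(127,540)),('mop',(222,201),(233,525)),('round',(326,206),(338,525)),('fan',(427,178),(443,497))]:
    O=ray(c,*f1(o),44);E=ray(c,*f1(e),44);d=(O-E)[:2];L=np.linalg.norm(d)
    print(n,O.round(1),L.round(1),'yaw',np.degrees(np.arctan2(d[1],d[0])).round(2),'grip',(O[:2]-65*d/L).round(1))
# tray corners rim z=14
for p in[(62,210),(503,183),(520,490),(66,516)]: print('tray',ray(c,*f1(p),14)[:2].round(1))
w=save('wrist','w0')
s=ctrl.read_state();cw=ctrl.calibration('wrist');C=-cw['R'].T@cw['t'];print('cam',C,cw['mtx'][0,0])
from scipy.spatial.transform import Rotation as Ro
RT=Ro.from_euler('xyz',s['tool_rot']).as_matrix();print(RT.round(3)); print('cam in tool',RT.T@(C-s['eef_pos']),(RT.T@cw['R'].T).round(3))
E
```

```text
rack [ 532.39555252 -189.59768667] -7.044033480850396 scale 0.9942275395189382
[[-0.1 -1.3]
 [ 0.1  0.6]
 [ 0.1 -0. ]
 [ 0.1 -0.3]
 [ 0.3  1.2]
 [-0.8 -2. ]
 [ 0.3  0.9]
 [ 0.4 -0.4]
 [ 0.5  0.2]
 [-0.9  1.2]]
corner [471.38785799 -71.62519902]
corner [618.36450307 -88.26957514]
corner [ 445.36982647 -291.48311166]
flat [612.2 238.8  44. ] 158.6 yaw 3.13 grip [547.3 235.2]
mop [619.8 189.2  44. ] 159.5 yaw 3.31 grip [554.9 185.4]
round [616.9 138.2  44. ] 157.0 yaw 3.01 grip [552.  134.8]
fan [630.7  88.9  44. ] 157.8 yaw 3.21 grip [565.8  85.2]
tray [623.7 274.8]
tray [635.9  53.1]
tray [479.9  44.5]
tray [469.1 266.9]
cam [223.73876639 613.467183   374.02957831] 312.1381304738378
[[-0.896  0.445 -0.001]
 [ 0.445  0.896 -0.001]
 [-0.    -0.001 -1.   ]]
cam in tool [  72.33333225   -0.76993671 -143.44665702] [[-0.001 -0.96  -0.281]
 [ 1.    -0.001 -0.001]
 [ 0.001 -0.281  0.96 ]]
```

View pics/w0.png

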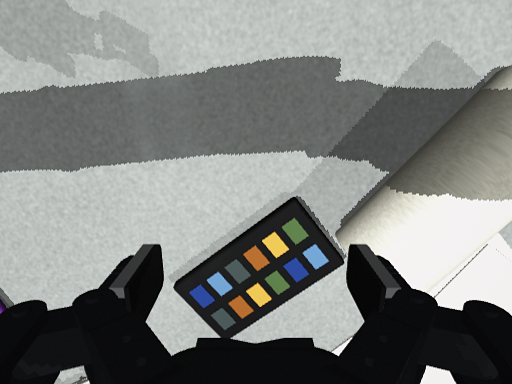

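>>> carry_out --deltas '[0,0,0,-0.0429,-0.0217,0,0.4,0,0,0,-0.0429,-0.0217,0,0.4,0,0,0,-0.0429,-0.0217,0,0.4,0,0,0,-0.0429,-0.0217,0,0.4,0,0,0,-0.0429,-0.0217,0,0.4,0,0,0,-0.0429,-0.0217,0,0.4,0,0,0,-0.0429,-0.0217,0,0.4,0,0,0,-0.0429,-0.0217,0,0.4,0,0,0,-0.0429,-0.0217,0,0.4,0,0,-9.8,0,0,0,0.4,0,0,-9.8,0,0,0,0.4,0,0,-9.8,0,0,0,0.4]'

```text
clock: 1.65
eef_pos: [547.8, 235.3, 231.0]
tool_rot: [-3.141, -0.001, -3.084]
force: [-1.1, 0.1, 0.8]
width: 25.6
gripper_force: 0.0
```

>>> carry_out --deltas '[0,0,0,0,0,0,0.4,0,0,0,0,0,0,0.4]'

```text
clock: 1.9
eef_pos: [547.9, 235.5, 231.1]
tool_rot: [-3.141, -0.0, -3.092]
force: [0.0, 0.1, -0.5]
width: 25.4
gripper_force: 0.0
```

```bash
cat >> h.py <<'E'
from scipy.spatial.transform import Rotation as Ro
def delta(tx,ty,tz,yaw):
    s=ctrl.read_state(); RT=Ro.from_euler('xyz',s['tool_rot'])
    want=Ro.from_euler('xyz',[np.pi,0,np.radians(yaw)])
    print('pos',s['eef_pos'].round(1),'rpy',np.degrees(s['tool_rot']).round(2),'w',s['width'],'t',s['clock'],'f',np.round(s['force'],1),'q7',s['qpos'][6])
    print('turn',np.degrees((RT.inv()*want).as_rotvec()).round(2),'shift (turn last)',RT.inv().apply(np.array([tx,ty,tz])-s['eef_pos']).round(1),'(turn first)',want.inv().apply(np.array([tx,ty,tz])-s['eef_pos']).round(1))
E
python3 - <<'E'
from h import *
delta(547.3,235.2,25.3,183.15)
c=ctrl.calibration('wrist')
w=save('wrist','w1')
for y,o in[(235.2,547.3)]: 
  for dx in(-60,0,65):
    print(proj(c,[o+dx,y+dx*.055,44]))
E
```

```text
pos [547.9 235.5 231.1] rpy [-1.7999e+02 -2.0000e-02 -1.7717e+02] w 25.43322513969241 t 1.9 f [ 0.   0.1 -0.5] q7 1.1075597682557363
turn [-0.01 -0.02 -0.32] shift (turn last) [ 5.000e-01 -2.000e-01  2.058e+02] (turn first) [ 6.000e-01 -2.000e-01  2.058e+02]
[254.58826173 112.90298587]
[254.96061251 170.20479648]
[255.32416374 226.15242682]
```

View pics/w1.png

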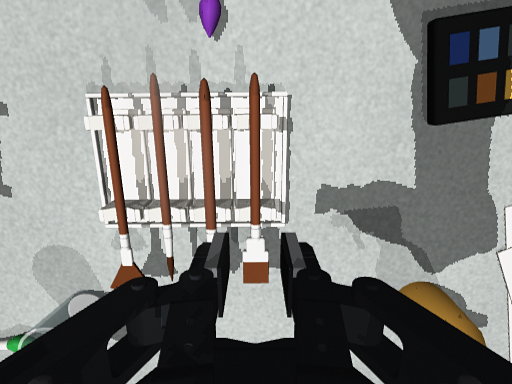

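The wrist view shows, from right to left, flat (255,170), mop (208), round (160) and fan (115). The flat handle runs down column 255, where I predicted it. I'll measure the handle ends more closely.

```bash
python3 - <<'E'
from h import *
im=cv2.imread('pics/w1.png'); hsv=cv2.cvtColor(im,cv2.COLOR_BGR2HSV)
m=((hsv[...,0]<15)&(hsv[...,1]>90)&(hsv[...,2]>30)).astype(np.uint8)
m[:60]=0;m[:,:90]=0;m[:,300:]=0
n,l,st,ce=cv2.connectedComponentsWithStats(m)
c=ctrl.calibration('wrist'); t=ctrl.calibration('top')
for i in range(1,n):
    if st[i,4]<150: continue
    v,u=np.where(l==i); vx,vy,x0,y0=cv2.fitLine(np.c_[u,v].astype(np.float32),2,0,.01,.01).ravel()
    if st[i,3]<80: continue
    e=[(x0+(r-y0)*vx/vy,r) for r in(v.min(),v.max())]
    print(st[i]); 
    for z in(44,): 
        A,B=[ray(c,*p,z) for p in e]; d=B-A; L=np.linalg.norm(d); print(z,A.round(1),B.round(1),L.round(1),'yaw',np.degrees(np.arctan2(d[1],d[0])).round(2),'grip',(B-65*d/L).round(1))
E
```

```text
[ 249   73   11  152 1442]
44 [449.  229.5  44. ] [609.7 238.4  44. ] 161.0 yaw 3.16 grip [544.8 234.8  44. ]
[ 150   75   21  150 1137]
44 [455.8 127.9  44. ] [614.7 138.2  44. ] 159.2 yaw 3.72 grip [549.8 134.   44. ]
[ 199   78   17  152 1544]
44 [456.1 179.   44. ] [618.3 188.5  44. ] 162.5 yaw 3.33 grip [553.5 184.7  44. ]
[ 101   86   28  148 1295]
44 [468.6  78.7  44. ] [628.3  87.9  44. ] 160.0 yaw 3.3 grip [563.4  84.2  44. ]
```

>>> carry_out --deltas '[0,0,-0.3,0.0015,0,0.03,0.4,0,0,0,0,0,0.04,0.4,0,0,0,0,0,0.04,0.4,0,0,0,0,0,0.04,0.4,0,0,0,0,0,0.03,0.4,0,0,0,0,0,0.02,0.4,0,0,0,0,0,0.005,0.4,0,0,0,0,0,0,0.4]'

```text
clock: 2.95
eef_pos: [547.0, 235.8, 26.8]
tool_rot: [3.141, 0.001, -3.084]
force: [-0.3, 0.5, 0.6]
width: 25.6
gripper_force: 0.0
```

>>> carry_out --deltas '[0,0,0,0,0,0,1,0,0,0,0,0,0,1,0,0,0,0,0,0,1,0,0,0,0,0,0,1]'

```text
clock: 3.45
eef_pos: [547.5, 235.6, 27.5]
tool_rot: [3.141, 0.002, -3.084]
force: [-0.7, -1.2, 6.6]
width: 8.9
gripper_force: 58.7
```

>>> carry_out --deltas '[0,0,0,0,0,-0.02,1,0,0,0,0,0,-0.04,1,0,0,0,0,0,-0.04,1,0,0,0,0.0031,-0.0438,0,1,0,0,0,0.0031,-0.0438,0,1,0,0,0,0.0031,-0.0438,0,1,0,0,0,0.0031,-0.0438,0,1,0,0,0,0.0031,-0.0438,0,1,0,0,0,0.0031,-0.0438,0,1,0,0,0,0.0031,-0.0438,0,1,0,0,0,0.0031,-0.0438,0,1,0,0,10.3,0,0,0,1]'

```text
clock: 4.95
eef_pos: [541.3, -121.4, 127.4]
tool_rot: [-3.139, 0.001, 3.007]
force: [-0.1, 1.2, -0.1]
width: 9.0
gripper_force: 58.7
```

>>> carry_out --deltas '[0,0,0,0,0,-0.02,1,0,0,0,0,0,0,1,0,0,0,0,0,0,1]'

```text
clock: 5.32
eef_pos: [541.8, -115.5, 146.5]
tool_rot: [3.141, 0.0, 3.02]
force: [-0.5, 0.8, -1.1]
width: 8.8
gripper_force: 58.7
```

```bash
python3 - <<'E'
from h import *
delta(542.6,-115.3,28,172.96)
c=ctrl.calibration('wrist')
w=save('wrist','w2')
R=np.array([532.4,-189.6]);a=np.radians(-7.04);Rm=np.array([[np.cos(a),-np.sin(a)],[np.sin(a),np.cos(a)]])
P=[]
for x,y in[(50,102),(50,0),(50,-102),(-50,102),(-50,0),(-50,-102)]:
    p=proj(c,[*(R+Rm@[x,y]),52]);print((x,y),p.round(1)); cv2.circle(w,tuple(int(k) for k in p.round()),3,(255,0,255),1)
# expected axis of the held brush if laid: notch line
for x in(-50,50):
    p=proj(c,[*(R+Rm@[x,75]),47]); cv2.circle(w,tuple(int(k) for k in p.round()),3,(0,255,0),1)
cv2.imwrite('pics/w2m.png',w[:,:,::-1])
E
```

```text
pos [ 541.8 -115.5  146.5] rpy [1.7999e+02 1.0000e-02 1.7302e+02] w 8.849010892369359 t 5.325 f [-0.5  0.8 -1.1] q7 1.5229707676147215
turn [0.01 0.01 0.06] shift (turn last) [ -0.8   0.2 118.5] (turn first) [ -0.8   0.3 118.5]
(50, 102) [287.8 252.2]
(50, 0) [166.6 252.1]
(50, -102) [ 45.6 252.1]
(-50, 102) [291.8 131.7]
(-50, 0) [156.1 131.7]
(-50, -102) [ 20.5 131.6]
```

View pics/w2m.png

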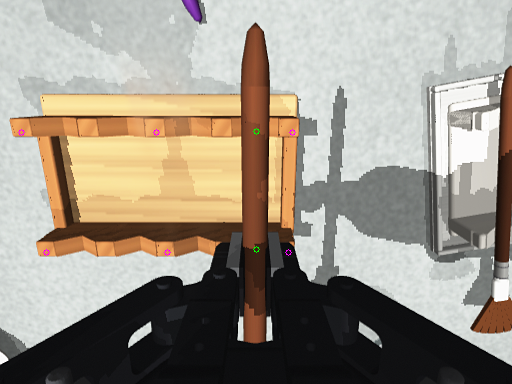

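Predicted crests are within about 4 px of those seen (near bar row 127 against 132, far bar 246 against 252). The notch line sits under the held flat brush at column 256. I'll go down.

>>> carry_out --deltas '[0,0,0,0,0,0.03,1,0,0,0,0,0,0.035,1,0,0,0,0,0,0.03,1,0,0,0,0,0,0.013,1,0,0,0,0,0,0.005,1,0,0,0,0,0,0,1]'

```text
clock: 6.12
eef_pos: [542.3, -115.7, 33.7]
tool_rot: [3.142, 0.001, 3.019]
force: [-0.2, 0.4, 0.1]
width: 9.0
gripper_force: 58.7
```

>>> carry_out --deltas '[0,0,0,0,0,0.002,1,0,0,0,0,0,0,1]'

```text
clock: 6.38
eef_pos: [542.2, -115.9, 31.9]
tool_rot: [-3.142, 0.001, 3.019]
force: [-0.6, 0.4, 0.0]
width: 9.0
gripper_force: 58.7
```

>>> carry_out --deltas '[0,0,0,0,0,0.002,1,0,0,0,0,0,0,1]'

```text
clock: 6.62
eef_pos: [541.8, -115.7, 29.3]
tool_rot: [3.142, -0.0, 3.019]
force: [0.4, 0.0, -0.6]
width: 9.1
gripper_force: 58.7
```

>>> carry_out --deltas '[0,0,0,0,0,0.001,1,0,0,0,0,0,0,1]'

```text
clock: 6.88
eef_pos: [542.1, -115.4, 28.6]
tool_rot: [3.141, 0.0, 3.02]
force: [-0.4, 1.3, 3.5]
width: 9.0
gripper_force: 59.1
```

>>> carry_out --deltas '[0,0,0,0,0,0,0.6,0,0,0,0,0,0,0.6,0,0,0,0,0,-0.005,0.6,0,0,0,0,0,-0.02,0.6,0,0,0,0,0,-0.04,0.6,0,0,0,0,0,-0.04,0.4,0,0,0,0,0,-0.01,0.4]'

```text
clock: 7.75
eef_pos: [543.5, -116.1, 146.0]
tool_rot: [-3.141, 0.005, 3.019]
force: [0.4, -0.1, -0.3]
width: 25.8
gripper_force: 0.0
```

```bash
python3 - <<'E'
from h import *
delta(554.0,185.0,27,183.3)
w=save('wrist','w3')
E
```

```text
pos [ 543.5 -116.1  146. ] rpy [-179.98    0.28  172.98] w 25.84909310499634 t 7.75 f [ 0.4 -0.1 -0.3] q7 1.5206308520386582
turn [ -0.04   0.28 -10.32] shift (turn last) [ 26.9 300.1 118.8] (turn first) [-27.8 300.  119. ]
```

View pics/w3.png

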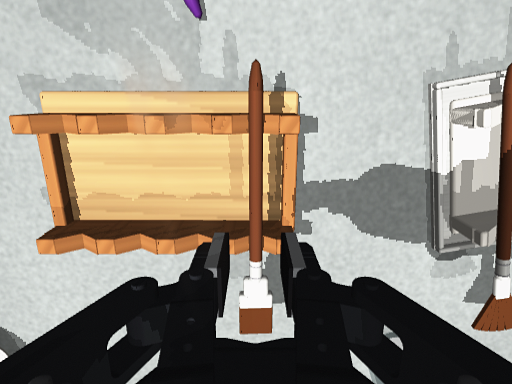

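The flat brush lies in the leftmost notches, with its ferrule starting at row 262, just beyond the far bar. Next is the mop.

>>> carry_out --deltas '[0,0,0,0.0038,0.0429,0,0.4,0,0,0,0.0038,0.0429,0,0.4,0,0,0,0.0038,0.0429,0,0.4,0,0,0,0.0038,0.0429,0,0.4,0,0,0,0.0038,0.0429,0,0.4,0,0,0,0.0038,0.0429,0,0.4,0,0,0,0.0038,0.0429,0,0.4,0,0,-10.3,0,0,0,0.4,0,0,0,0,0,0,0.4,0,0,0,0,0,0,0.4]'

```text
clock: 9.05
eef_pos: [551.8, 184.3, 142.5]
tool_rot: [-3.141, -0.001, -3.088]
force: [1.1, -0.6, 1.3]
width: 26.1
gripper_force: 0.0
```

```bash
python3 - <<'E'
from h import *
delta(554.0,185.0,27,183.3)
E
```

```text
pos [551.8 184.3 142.5] rpy [-1.7995e+02 -9.0000e-02 -1.7695e+02] w 26.050047789673208 t 9.05 f [ 1.1 -0.6  1.3] q7 1.1595239685210414
turn [-0.05 -0.09 -0.25] shift (turn last) [ -2.4   0.7 115.5] (turn first) [ -2.3   0.6 115.5]
```

>>> carry_out --deltas '[0,0,0,-0.002,0,0.02,0.4,0,0,0,0,0,0.035,0.4,0,0,0,0,0,0.035,0.4,0,0,0,0,0,0.02,0.4,0,0,0,0,0,0.005,0.4,0,0,0,0,0,0,0.4]'

```text
clock: 9.8
eef_pos: [554.3, 185.2, 28.4]
tool_rot: [-3.141, 0.0, -3.086]
force: [0.2, 0.7, -0.3]
width: 25.6
gripper_force: 0.0
```

>>> carry_out --deltas '[0,0,0,0,0,0,1,0,0,0,0,0,0,1,0,0,0,0,0,0,1,0,0,0,0,0,0,1]'

```text
clock: 10.3
eef_pos: [554.9, 185.9, 29.3]
tool_rot: [3.141, 0.002, -3.084]
force: [0.2, -1.1, 6.7]
width: 10.2
gripper_force: 58.9
```

>>> carry_out --deltas '[0,0,0,0,0,-0.02,1,0,0,0,0,0,-0.04,1,0,0,0,0,0,-0.04,1,0,0,0,0.0051,-0.0436,0,1,0,0,0,0.0051,-0.0436,0,1,0,0,0,0.0051,-0.0436,0,1,0,0,0,0.0051,-0.0436,0,1,0,0,0,0.0051,-0.0436,0,1,0,0,0,0.0051,-0.0436,0,1,0,0,0,0.0051,-0.0436,0,1,0,0,0,0.0051,-0.0436,0,1,0,0,10.3,0,0,0,1]'

```text
clock: 11.8
eef_pos: [532.0, -170.7, 128.2]
tool_rot: [-3.139, -0.0, 3.007]
force: [0.1, 1.5, -1.5]
width: 9.9
gripper_force: 58.7
```

>>> carry_out --deltas '[0,0,0,0,0,0,1,0,0,0,0,0,0,1]'

```text
clock: 12.05
eef_pos: [533.5, -163.8, 128.3]
tool_rot: [3.141, -0.0, 3.024]
force: [-0.4, 0.7, -0.3]
width: 10.0
gripper_force: 58.7
```

```bash
python3 - <<'E'
from h import *
delta(534.6,-164.8,29,172.96)
E
```

```text
pos [ 533.5 -163.8  128.3] rpy [ 1.7997e+02 -1.0000e-02  1.7325e+02] w 9.962972964786148 t 12.05 f [-0.4  0.7 -0.3] q7 1.5943295511148958
turn [ 0.03 -0.01  0.29] shift (turn last) [-1.2 -0.9 99.3] (turn first) [-1.2 -0.9 99.3]
```

>>> carry_out --deltas '[0,0,0.3,-0.001,-0.001,0.02,1,0,0,0,0,0,0.03,1,0,0,0,0,0,0.03,1,0,0,0,0,0,0.01,1,0,0,0,0,0,0.005,1,0,0,0,0,0,0,1]'

```text
clock: 12.8
eef_pos: [534.8, -165.9, 33.8]
tool_rot: [3.142, 0.001, 3.015]
force: [0.4, 0.3, -0.3]
width: 9.9
gripper_force: 58.7
```

>>> carry_out --deltas '[0,0,0,0,0,0.002,1,0,0,0,0,0,0,1]'

```text
clock: 13.05
eef_pos: [534.6, -166.1, 31.8]
tool_rot: [-3.141, 0.001, 3.014]
force: [0.0, -0.1, 0.4]
width: 10.2
gripper_force: 58.7
```

>>> carry_out --deltas '[0,0,0,0,0.0005,0.001,1,0,0,0,0,0,0,1]'

```text
clock: 13.3
eef_pos: [534.8, -165.3, 30.7]
tool_rot: [3.141, 0.001, 3.014]
force: [0.6, 0.6, 3.8]
width: 9.9
gripper_force: 59.0
```

>>> carry_out --deltas '[0,0,0,0,0,0.001,1,0,0,0,0,0,0,1]'

```text
clock: 13.55
eef_pos: [534.9, -165.1, 30.4]
tool_rot: [3.141, 0.001, 3.015]
force: [-1.9, 2.1, 10.8]
width: 10.0
gripper_force: 59.9
```

>>> carry_out --deltas '[0,0,0,0,0,0,0.55,0,0,0,0,0,0,0.55,0,0,0,0,0,-0.005,0.55,0,0,0,0,0,-0.02,0.55,0,0,0,0,0,-0.04,0.55,0,0,0,0,0,-0.04,0.4,0,0,0,0,0,-0.01,0.4,0,0,0,0,0,0,0.4]'

```text
clock: 14.55
eef_pos: [534.4, -165.6, 144.6]
tool_rot: [-3.141, 0.001, 3.014]
force: [-0.3, -0.4, 0.2]
width: 25.5
gripper_force: 0.0
```

```bash
python3 - <<'E'
from h import *
delta(550.9,134.4,26,183.3)
w=save('wrist','w4')
E
```

```text
pos [ 534.4 -165.6  144.6] rpy [-1.7999e+02  4.0000e-02  1.7269e+02] w 25.51043280062614 t 14.55 f [-0.3 -0.4  0.2] q7 1.5917687230428625
turn [-1.000e-02  4.000e-02 -1.061e+01] shift (turn last) [ 21.9 299.7 118.5] (turn first) [-33.7 298.6 118.6]
```

View pics/w4.png

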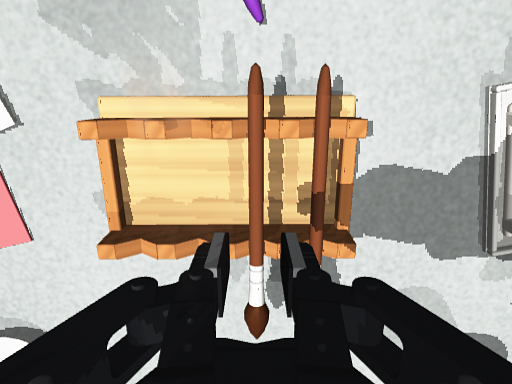

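The mop is seated in the second notches (column 256), with its ferrule at row 266 just past the far bar. The flat brush stays in place at column 322. Next is the round brush.

>>> carry_out --deltas '[0,0,0,0.0031,0.0428,0,0.4,0,0,0,0.0031,0.0428,0,0.4,0,0,0,0.0031,0.0428,0,0.4,0,0,0,0.0031,0.0428,0,0.4,0,0,0,0.0031,0.0428,0,0.4,0,0,0,0.0031,0.0428,0,0.4,0,0,0,0.0031,0.0428,0,0.4,0,0,-10.6,0,0,0,0.4,0,0,0,0,0,0,0.4,0,0,0,0,0,0,0.4]'

```text
clock: 15.85
eef_pos: [550.4, 133.2, 143.3]
tool_rot: [-3.141, -0.002, -3.088]
force: [-0.0, -0.4, -0.0]
width: 25.8
gripper_force: 0.0
```

```bash
python3 - <<'E'
from h import *
delta(550.9,134.4,26,183.3)
E
```

```text
pos [550.4 133.2 143.3] rpy [-1.7995e+02 -1.1000e-01 -1.7695e+02] w 25.811175939858494 t 15.85 f [-0.  -0.4 -0. ] q7 1.2248436319480236
turn [-0.05 -0.11 -0.25] shift (turn last) [ -0.8   1.3 117.3] (turn first) [ -0.5   1.2 117.3]
```

>>> carry_out --deltas '[0,0,-0.2,-0.0005,0.001,0.02,0.4,0,0,0,0,0,0.035,0.4,0,0,0,0,0,0.035,0.4,0,0,0,0,0,0.02,0.4,0,0,0,0,0,0.006,0.4,0,0,0,0,0,0,0.4]'

```text
clock: 16.6
eef_pos: [551.4, 134.9, 28.3]
tool_rot: [-3.141, -0.0, -3.082]
force: [1.3, 1.0, -0.3]
width: 25.9
gripper_force: 0.0
```

>>> carry_out --deltas '[0,0,0,0,0,0,1,0,0,0,0,0,0,1,0,0,0,0,0,0,1,0,0,0,0,0,0,1]'

```text
clock: 17.1
eef_pos: [552.1, 135.6, 29.3]
tool_rot: [3.141, 0.002, -3.081]
force: [-0.4, 0.2, 5.6]
width: 7.9
gripper_force: 59.0
```

>>> carry_out --deltas '[0,0,0,0,0,-0.02,1,0,0,0,0,0,-0.04,1,0,0,0,0,0,-0.04,1,0,0,0,0.0056,-0.0435,0,1,0,0,0,0.0056,-0.0435,0,1,0,0,0,0.0056,-0.0435,0,1,0,0,0,0.0056,-0.0435,0,1,0,0,0,0.0056,-0.0435,0,1,0,0,0,0.0056,-0.0435,0,1,0,0,0,0.0056,-0.0435,0,1,0,0,0,0.0056,-0.0435,0,1,0,0,10.5,0,0,0,1]'

```text
clock: 18.6
eef_pos: [526.2, -220.4, 128.1]
tool_rot: [-3.139, -0.0, 3.007]
force: [-0.0, 2.0, -0.3]
width: 8.0
gripper_force: 58.7
```

>>> carry_out --deltas '[0,0,0,0,0,0,1,0,0,0,0,0,0,1]'

```text
clock: 18.85
eef_pos: [528.0, -213.5, 128.3]
tool_rot: [3.141, -0.0, 3.024]
force: [0.3, 0.3, -0.4]
width: 7.8
gripper_force: 58.7
```

```bash
python3 - <<'E'
from h import *
delta(528.9,-214.5,29,172.96)
E
```

```text
pos [ 528.  -213.5  128.3] rpy [ 1.7997e+02 -1.0000e-02  1.7326e+02] w 7.803369584921413 t 18.85 f [ 0.3  0.3 -0.4] q7 1.6656986927352158
turn [ 0.03 -0.01  0.3 ] shift (turn last) [-1.  -0.9 99.3] (turn first) [-1.  -0.9 99.3]
```

>>> carry_out --deltas '[0,0,0.2,-0.001,-0.0005,0.02,1,0,0,0,0,0,0.03,1,0,0,0,0,0,0.03,1,0,0,0,0,0,0.01,1,0,0,0,0,0,0.006,1,0,0,0,0,0,0,1]'

```text
clock: 19.6
eef_pos: [529.2, -215.1, 32.7]
tool_rot: [-3.142, 0.001, 3.017]
force: [0.0, 0.0, -0.0]
width: 7.8
gripper_force: 58.7
```

>>> carry_out --deltas '[0,0,0,0,0,0.002,1,0,0,0,0,0,0,1]'

```text
clock: 19.85
eef_pos: [529.4, -215.3, 31.0]
tool_rot: [-3.141, 0.001, 3.016]
force: [1.2, 0.1, 0.6]
width: 7.8
gripper_force: 58.8
```

>>> carry_out --deltas '[0,0,0,0,0.0003,0.001,1,0,0,0,0,0,0,1]'

```text
clock: 20.1
eef_pos: [529.6, -214.8, 30.4]
tool_rot: [3.142, 0.002, 3.016]
force: [-0.6, 1.1, 6.0]
width: 7.9
gripper_force: 59.4
```

>>> carry_out --deltas '[0,0,0,0,0,0,0.55,0,0,0,0,0,0,0.55,0,0,0,0,0,-0.005,0.55,0,0,0,0,0,-0.02,0.55,0,0,0,0,0,-0.04,0.55,0,0,0,0,0,-0.04,0.4,0,0,0,0,0,-0.01,0.4,0,0,0,0,0,0,0.4]'

```text
clock: 21.1
eef_pos: [528.9, -215.1, 144.6]
tool_rot: [-3.141, 0.001, 3.016]
force: [-0.5, -0.4, -1.1]
width: 25.5
gripper_force: 0.0
```

```bash
python3 - <<'E'
from h import *
delta(564.5,84.7,26,183.3)
w=save('wrist','w5')
E
```

```text
pos [ 528.9 -215.1  144.6] rpy [-1.7998e+02  5.0000e-02  1.7279e+02] w 25.515645025091345 t 21.1 f [-0.5 -0.4 -1.1] q7 1.664025464962375
turn [ -0.02   0.04 -10.51] shift (turn last) [  2.4 301.9 118.6] (turn first) [-52.8 297.2 118.6]
```

View pics/w5.png

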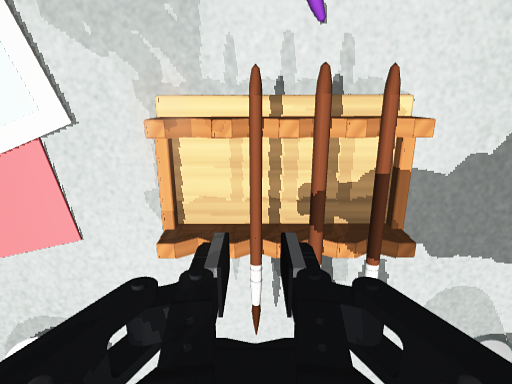

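The round brush is in the third notches (column 256), and mop (323) and flat (385) are undisturbed. Last is the fan.

>>> carry_out --deltas '[0,0,0,0.0003,0.0431,0,0.4,0,0,0,0.0003,0.0431,0,0.4,0,0,0,0.0003,0.0431,0,0.4,0,0,0,0.0003,0.0431,0,0.4,0,0,0,0.0003,0.0431,0,0.4,0,0,0,0.0003,0.0431,0,0.4,0,0,0,0.0003,0.0431,0,0.4,0,0,-10.5,0,0,0,0.4,0,0,0,0,0,0,0.4,0,0,0,0,0,0,0.4]'

```text
clock: 22.4
eef_pos: [564.0, 83.4, 143.3]
tool_rot: [-3.141, -0.002, -3.088]
force: [0.7, -0.8, 0.0]
width: 25.9
gripper_force: 0.0
```

```bash
python3 - <<'E'
from h import *
delta(564.5,84.7,26,183.3)
E
```

```text
pos [564.   83.4 143.3] rpy [-1.7996e+02 -1.2000e-01 -1.7696e+02] w 25.866904331999525 t 22.4 f [ 0.7 -0.8  0. ] q7 1.298107362331489
turn [-0.04 -0.12 -0.26] shift (turn last) [ -0.8   1.3 117.3] (turn first) [ -0.6   1.2 117.3]
```

>>> carry_out --deltas '[0,0,-0.2,-0.0005,0.001,0.02,0.4,0,0,0,0,0,0.035,0.4,0,0,0,0,0,0.035,0.4,0,0,0,0,0,0.02,0.4,0,0,0,0,0,0.006,0.4,0,0,0,0,0,0,0.4]'

```text
clock: 23.15
eef_pos: [565.1, 85.2, 28.3]
tool_rot: [-3.141, -0.0, -3.082]
force: [0.9, -0.4, 0.3]
width: 25.5
gripper_force: 0.0
```

>>> carry_out --deltas '[0,0,0,0,0,0,1,0,0,0,0,0,0,1,0,0,0,0,0,0,1,0,0,0,0,0,0,1]'

```text
clock: 23.65
eef_pos: [565.8, 86.2, 29.3]
tool_rot: [3.141, 0.002, -3.081]
force: [0.5, 0.1, 6.0]
width: 7.6
gripper_force: 59.0
```

>>> carry_out --deltas '[0,0,0,0,0,-0.02,1,0,0,0,0,0,-0.04,1,0,0,0,0,0,-0.04,1,0,0,0,0.008,-0.0434,0,1,0,0,0,0.008,-0.0434,0,1,0,0,0,0.008,-0.0434,0,1,0,0,0,0.008,-0.0434,0,1,0,0,0,0.008,-0.0434,0,1,0,0,0,0.008,-0.0434,0,1,0,0,0,0.008,-0.0434,0,1,0,0,0,0.008,-0.0434,0,1,0,0,10.5,0,0,0,1]'

```text
clock: 25.15
eef_pos: [519.8, -271.0, 127.9]
tool_rot: [-3.139, -0.001, 3.006]
force: [0.6, -0.2, -0.1]
width: 7.6
gripper_force: 58.7
```

>>> carry_out --deltas '[0,0,0,0,0,0,1,0,0,0,0,0,0,1]'

```text
clock: 25.4
eef_pos: [522.4, -263.8, 128.2]
tool_rot: [3.141, -0.0, 3.024]
force: [0.8, -0.5, 0.8]
width: 7.7
gripper_force: 58.7
```

```bash
python3 - <<'E'
from h import *
delta(522.8,-264.1,29,172.96)
E
```

```text
pos [ 522.4 -263.8  128.2] rpy [ 1.7998e+02 -2.0000e-02  1.7325e+02] w 7.67640265772784 t 25.4 f [ 0.8 -0.5  0.8] q7 1.7357259521669228
turn [ 0.02 -0.02  0.29] shift (turn last) [-0.5 -0.3 99.2] (turn first) [-0.4 -0.2 99.2]
```

>>> carry_out --deltas '[0,0,0.2,-0.0005,0,0.02,1,0,0,0,0,0,0.03,1,0,0,0,0,0,0.03,1,0,0,0,0,0,0.01,1,0,0,0,0,0,0.006,1,0,0,0,0,0,0,1]'

```text
clock: 26.15
eef_pos: [523.3, -264.8, 32.7]
tool_rot: [-3.141, 0.001, 3.017]
force: [-0.3, 0.1, -0.3]
width: 7.9
gripper_force: 58.7
```

>>> carry_out --deltas '[0,0,0,0,0,0.002,1,0,0,0,0,0,0,1]'

```text
clock: 26.4
eef_pos: [523.4, -265.0, 30.9]
tool_rot: [-3.141, 0.001, 3.016]
force: [0.2, -0.7, 0.3]
width: 7.8
gripper_force: 58.8
```

>>> carry_out --deltas '[0,0,0,0,0.0003,0.001,1,0,0,0,0,0,0,1]'

```text
clock: 26.65
eef_pos: [523.6, -264.5, 30.4]
tool_rot: [-3.141, 0.002, 3.016]
force: [-0.6, 1.3, 6.4]
width: 7.8
gripper_force: 59.4
```

Contact. I'll release, rise and back off towards the robot so the view is clear.

>>> carry_out --deltas '[0,0,0,0,0,0,0.6,0,0,0,0,0,0,0.6,0,0,0,0,0,-0.005,0.6,0,0,0,0,0,-0.02,0.6,0,0,0,0,0,-0.04,0.6,0,0,0,0,0,-0.04,0.6,0,0,0,0,0,-0.04,0.6,0,0,0,0,-0.04,-0.02,0.6,0,0,0,0,-0.04,0,0.6,0,0,0,0,-0.04,0,0.6,0,0,0,0,-0.04,0,0.6,0,0,0,0,0,0,0.6]'

```text
clock: 28.15
eef_pos: [500.3, -427.9, 194.0]
tool_rot: [-3.139, -0.001, 3.01]
force: [-0.3, -0.3, -0.7]
width: 17.1
gripper_force: 0.0
```

```bash
python3 - <<'E'
from h import *
a=ctrl.get_image('top')[130:250,150:390];b=ctrl.get_image('side')[150:330,200:440]
f=np.vstack([cv2.resize(a,None,fx=2.5,fy=2.5),cv2.resize(b,(400,300))[:, :].copy() if 0 else cv2.resize(b,(600,300))])
cv2.imwrite('pics/end.png',f[:,:,::-1])
E
```

```text
(no output)
```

View pics/end.png

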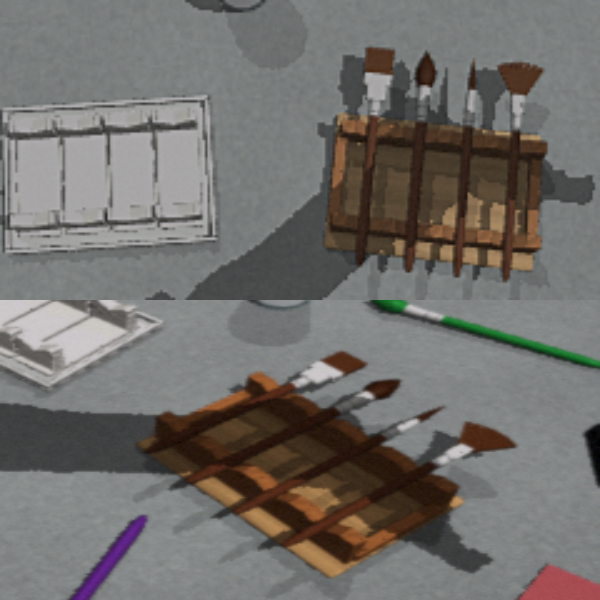

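All four lie in the rack in order (flat 378, mop 425, round 472, fan 520 in the upper half), with the ferrules just past the far bar.

```bash
python3 -c "
from cell import ctrl
print(ctrl.finish_job())"
```

```text
the job is handed in; nothing more can be done
None
```

All four brushes are in the wooden rack in their original order from left to right (flat, mop, round, fan), heads pointing away and ferrules just beyond the far bar; nothing was dropped, the jar was left alone, and I handed the job in at about 28 s.

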